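# Brace the jar and unscrew its tight lid

### The arm

A 7-joint arm with a two-finger parallel gripper is mounted at the origin on the work surface; the furniture and walls round the work are solid. World frame = base frame: x ahead of the robot, y to its left, z up, the work surface at z = 0. Lengths are in m, angles in rad, forces in N, time in s.
With the tool pointing down it reaches from about 0.425 to 0.925 m from the base axis. Payload 6.8 kg.
Tool frame: the origin (TCP) lies at the very end of the fingers, on their centre line; the grasp point (between the pads) lies 19 mm behind it; z points along the fingers, y is the line along which they close (so a half turn about z gives the same grasp; the last joint's range is limited). The gripper opens to 85 mm and grips with 20 to 120 N. Pads are 22 mm wide; open, the fingers measure 114 mm over their backs; the gripper's body (76 mm by 85 mm) begins 54 mm behind the grasp point. The pads swing forward as they close: fully open they stand 13 mm farther back than shut.
Start: joints at [-1.363, 0.477, 0.022, 1.555, -0.011, 1.109, -0.083], TCP at [0.21, 0.642, 0.231] pointing down, gripper open.
Joint ranges: [-2.96, 2.96], [-0.34, 2.1], [-1.41, 1.46], [0.24, 2.44], [-1.37, 4.51], [0.17, 1.92], [-2.96, 2.96]. Speed limits (rad/s): [2.39, 2.39, 3.14, 3.14, 3.14, 3.14, 3.14].

### API

Orientations are given as a unit quaternion [w, x, y, z].
In Python, from station import bot gives the robot as it stands. The module is installed in compiled form; this text tells all that it offers.
- The arm moves only by the shell command python3 -m jog 'ROWS' [OPENING] [FORCE]. ROWS is JSON, a list of rows, each a list of 4 numbers: the shift along the tool's x, y, z in cm, then the turn about the tool's z in rad. In form: [[x, y, z, spin], ...]. A call has 1 to 20 rows; each row is the pose to reach, as a shift and turn from the pose commanded when the call began, along the tool's axes at that moment; what a row does not reach only later rows make up. A row lasts 1/12 s, in which the tool goes at most 41.7 mm and 7.16 degrees, less where a joint would pass 70% of its speed; a pose out of reach is approached as far as the arm can. A call with a gripper value outside its range is refused whole. OPENING is the closure, from -1 (fully open) to 1 (shut), set as the call begins (- or left out, the last holds). The fingers move at their own pace and stop on an object; FORCE is the grip in N (left out, the last holds). Time passes only in rows, so rows that repeat a pose let the fingers close. It gives the time, the measured TCP pose, the force, the opening and the grip force at its end, in the units of the state.
- bot.get_obs(): the state, without advancing time (a new reading comes with each control period).
- bot.read_camera(name): name is "scene" or "side" or "wrist"; returns a dict with "pixels" (420x560x3 uint8, red, green, blue), "depth" (420x560 float32, m along the optical axis (not along the pixel's ray), 0 where there is no reading), "fovy" (degrees; the focal length in pixels is half the picture's height over the tangent of half this angle, whatever the lens; pixels are square), "cx", "cy" (the principal point, pixels), "pose" (4x4, takes a point from camera to world coordinates). Camera axes: x right, y down, z forward; pixel columns grow to the right and rows downward; lengths in m; the calibration is good to about 2 mm. A picture is of the moment at which its call begins.
- bot.hand_in(): hands the job in; it is judged then, once.
The state is a dict: "t": time; "q": joint angles; "joint_vel": joint speeds; "joint_torque": joint torques, N m; "eef_pos": TCP position; "tool_rot": TCP orientation; "contact_force": force on the tool from outside, world axes, zero at the start; "torque": the same for the moment, N m; "gripper_width": opening from 0.0 (shut) to 1.0 (fully open); "grasp_force": force on a finger pad.
Only numpy, scipy, OpenCV 4.12 (cv2) and the standard library are available. Lean on these libraries where they do the work, as an engineer would, in place of code of your own. Each camera call takes 0.05 s, during which the arm holds its last target. There are 200 camera calls.

### The job

Swing the red lever of the bench clamp all the way over, so that its jaws brace the square blue jar; then unscrew the jar's tight orange lid (anticlockwise, regripping as needed) and, when the thread lets go, lift it straight off without pulling the jar up. Finish while still holding the lid, level and centred about two centimetres above the mouth of the open jar, with the jar standing upright in the closed clamp and the yellow jar, the tint bottle and the red tape left where they are.

Things in the scene. Friction and masses are not known exactly. Their poses are not given: they have to be found in the camera images.
- clamp_lever (a joint): swing of the red lever (rad) about a vertical axis: at most 0.2 open, 1.5 fully closed (stop); grows clockwise seen from above. In the clamp frame the arm points along -x at 0, along +y at 1.5. Friction-held (4 to 6 N at the knob), stays where left. Closing slides the jaw 26 mm towards the jar; self-locking, so the jaw cannot push it open.
- lever_knob (a point): centre of the flat top of the upright black knob at the end of the lever: a cylinder 18 mm across and about 38 mm tall above the arm (its top 78 mm above the table); grasp it across from above. 85 mm from the pivot.
- lever_pivot (a point): the lever's pivot, on its vertical axis, 24 mm above the table
- clamp: grey bench jar clamp bolted to the table, base plate 104 x 188 x 10 mm; origin on the table under the middle of the jar's clamped place. In its frame the fixed jaw is on the -y side (face at y = -30 mm), the sliding jaw on the +y side, the lever pivot at y = +102 mm. Jaws reach 50 mm above the table.
- jar: square blue jar, 60 x 60 mm, 77 mm tall to the rim, neck 40 mm across with thread; stands on the clamp's base plate (its underside 10 mm above the table), loose by up to 25 mm until clamped; origin at the centre of its underside, z up. If it is not braced it tends to turn along with the lid.
- jar_mouth (a point): centre of the jar's rim, 77 mm above the jar's underside. A black sprung seal ring inside the neck presses up against the screwed-on lid (about 20 N) and makes it tight; with the lid off, the ring stands 8 mm above the rim.
- lid: orange ribbed screw lid, 55 mm across, 20 mm tall, 35 g; origin at the centre of its underside, z up; screwed on, 72 to 74 mm above the table. Unscrews anticlockwise from above (yaw grows), rising 12 mm per turn, pushed up by the seal; lets go after 2.4 to 2.8 rad, some 5 mm up. Turning on pressed down could re-enter the thread. Friction torque about 0.3 N m: grip with 25 to 50 N.
- yellow_jar: small yellow jar with a dark lid, 33 mm across, 45 mm tall, origin at the centre of its underside; leave it alone
- tint_bottle: white bottle with a blue cap, 38 mm across, 92 mm tall, origin at the centre of its underside; leave it alone
- red_tape: roll of red tape lying flat, 84 mm across, 12 mm high, origin at the centre of its underside; leave it alone

How it is judged:
On the way:
1. the clamp lever is closed (at least 1.42 rad) while the lid is still screwed on (value of joint clamp_lever above 1.42 rad and z of lid in the frame of jar below 0.066 m), for 0.2 s.
At the end, for the whole second after the job is handed in: Fingers hold the lid still, its underside 8-40 mm above the rim, within 15 mm of centre, tilt < 0.2 rad, clear of the jar; lever above 1.40 rad; jar on the clamp base (raised < 3 mm, within 10 mm of its place, tilt < 0.06 rad); yellow jar, tint bottle and red tape within 30 mm of their starts (z of lid in the frame of jar_mouth between 0.008 and 0.04 m and horizontal distance between lid and jar_mouth below 0.015 m and angle between lid's own z axis and vertical below 0.2 rad and contact force between the fingers and lid above 1 N and contact force between lid and jar below 0.1 N and contact force between lid and clamp below 0.1 N and linear speed of each of lid, jar below 0.02 m/s and value of joint clamp_lever above 1.4 rad and z of jar in the frame of clamp below 0.013 m and angle between jar's own z axis and vertical below 0.06 rad and horizontal distance between jar and clamp below 0.01 m and not (distance of yellow_jar from where it was at the start of the episode above 0.03 m) and not (distance of tint_bottle from where it was at the start of the episode above 0.03 m) and not (distance of red_tape from where it was at the start of the episode above 0.03 m)); the arm keeps its last pose, push and grip.
It fails at once if the jar is pulled up more than 6 mm or tipped more than 0.2 rad (z of jar in the frame of clamp above 0.016 m or angle between jar's own z axis and vertical above 0.2 rad).
It fails at once if the yellow jar, the tint bottle or the red tape is moved more than 30 mm (distance of any of yellow_jar, tint_bottle, red_tape from where it was at the start of the episode above 0.03 m).
It also fails if it takes over 61 s, if anything falls off the work surface, if the arm or the gripper's body presses on something with over 40 N, if the wrist force passes 120 N, or if a joint passes its speed limit or range.

## Working session

There is one attempt and no reset: what is moved stays moved. The work goes in short steps, Python scripts to look and compute and a shell command to move; the robot and the scene stay as the last step left them, time stands still between calls to the robot, and variables do not carry over. Pictures are saved under pics/ and viewed, at most 10 in all, crops included, and the job is handed in when it is done.

```bash
mkdir -p pics; cat > h.py <<'E'
import numpy as np,cv2
from station import bot
def cloud(n):
    c=bot.read_camera(n);d=c["depth"];f=210/np.tan(np.radians(c["fovy"])/2)
    v,u=np.mgrid[:420,:560]
    P=np.stack([(u-c["cx"])*d/f,(v-c["cy"])*d/f,d],-1)@c["pose"][:3,:3].T+c["pose"][:3,3]
    P[d==0]=np.nan
    return c["pixels"],P
E
python3 - <<'E'
from h import *
o=bot.get_obs();print(o)
for n in("scene","side"):
    p,P=cloud(n);np.savez(n+".npz",p=p,P=P);cv2.imwrite(f"pics/{n}0.png",p[...,::-1])
E
```

```text
{'t': 0.0, 'q': array([-1.3630777 ,  0.47777658,  0.02234997,  1.55646055, -0.01151057,
        1.10930914, -0.08311384]), 'joint_vel': array([ 1.27592502e-03,  5.17566175e-04, -5.06418452e-05, -2.22661917e-05,
       -8.15074077e-05,  2.04323513e-04, -8.25586573e-04]), 'joint_torque': array([-3.42816293e-04, -5.96448791e+01,  1.60798173e+00, -2.81197858e+01,
        1.24631243e-02,  9.50098329e-03,  1.56456599e-05]), 'eef_pos': array([0.2094832 , 0.64104051, 0.23033785]), 'tool_rot': array([-7.87079880e-05,  1.57256846e-01,  9.87557315e-01, -9.09287010e-04]), 'contact_force': array([ 0.02874238, -0.02898423,  0.05007171]), 'torque': array([-0.01843683,  0.00856305, -0.02939058]), 'grasp_force': 0.0, 'gripper_width': 0.9988201780723585}
```

View pics/scene0.png

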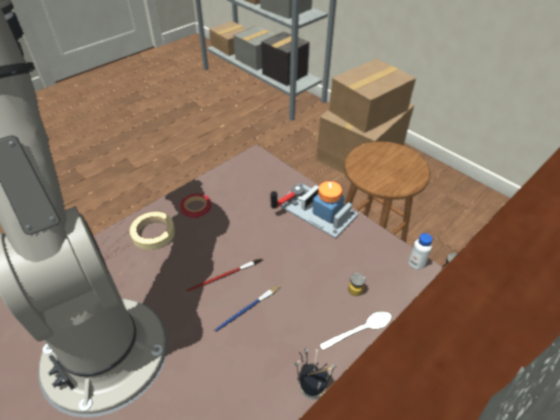

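View pics/side0.png

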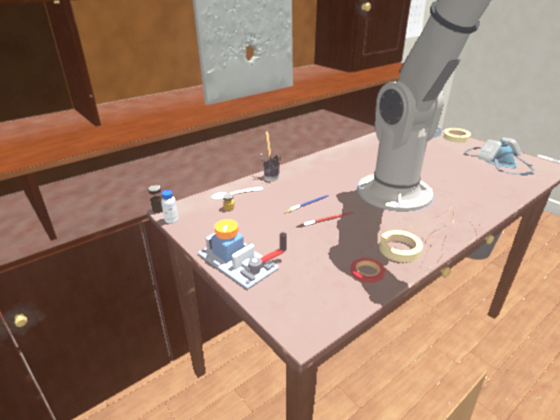

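The scene picture shows the lid at about (330,191), the knob at (274,199), the pivot at (298,190), the tape at (195,205), the yellow jar at (356,284) and the bottle at (421,250). In the side picture the lid is at (227,229) and the knob at (283,238).

```bash
python3 - <<'E'
from h import *
for n,boxes in(("scene",dict(lid=(310,175,350,210),knob=(264,185,284,212),all=(262,170,365,240))),("side",dict(lid=(210,215,245,245),knob=(274,228,292,256),all=(190,210,300,290)))):
    z=np.load(n+".npz");p=z["p"].astype(int);P=z["P"]
    for k,(a,b,c,d) in boxes.items():
        q=p[b:d,a:c].reshape(-1,3);X=P[b:d,a:c].reshape(-1,3)
        r,g,bl=q.T
        if k=="lid": m=(r>150)&(bl<90)&(g>60)&(r-bl>100)
        elif k=="knob": m=(q.max(1)<60)&(X[:,2]>.03)
        else:
            mr=(r>110)&(g<60)&(bl<70); print(n,"redarm",X[mr].mean(0),X[mr].min(0),X[mr].max(0))
            mb=(bl>r+40)&(X[:,2]>.02)&(X[:,2]<.1);print(n,"blue",X[mb].mean(0),X[mb].min(0),X[mb].max(0))
            mp=(X[:,2]>.007)&(X[:,2]<.014)
            print("plate",cv2.minAreaRect(X[mp][:,:2].astype(np.float32)*1000))
            continue
        Y=X[m];print(n,k,len(Y),"zmax",np.percentile(Y[:,2],[50,90,97]))
        T=Y[Y[:,2]>np.percentile(Y[:,2],95)-.006]
        print("  top",T.mean(0),T.min(0),T.max(0), "all",Y.min(0),Y.max(0), cv2.minEnclosingCircle(T[:,:2].astype(np.float32)*1000))
for n in("scene","side"):
    z=np.load(n+".npz");p=z["p"].astype(int);P=z["P"]
    if n=="scene":
        for uv in((356,284),(421,245),(195,205)):
            print(uv,P[uv[1],uv[0]])
z=np.load("side.npz");P=z["P"]
im=cv2.resize(z["p"][195:295,180:310,::-1],None,fx=6,fy=6,interpolation=cv2.INTER_CUBIC)
cv2.imwrite("pics/c.png",im[:600])
E
```

```text
scene lid 103 zmax [0.0887102  0.09405265 0.09491883]
  top [ 0.58305196 -0.06728857  0.0921003 ] [ 0.56794609 -0.08117718  0.08895169] [ 0.61867355 -0.03634685  0.09602901] all [ 0.56794609 -0.08117718 -0.73986261] [1.38467339 0.46263044 0.09602901] ((594.887939453125, -55.14934158325195), 27.807077407836914)
scene knob 64 zmax [0.06055388 0.07916256 0.08084928]
  top [0.49477618 0.03862233 0.07854672] [0.48988714 0.03308219 0.07516718] [0.50145721 0.04368006 0.0814346 ] all [0.48955517 0.03132222 0.03621134] [0.50145721 0.04368006 0.0814346 ] ((495.7682800292969, 38.83858108520508), 5.881680965423584)
scene redarm [0.54006333 0.03667182 0.03531974] [0.51321861 0.03402122 0.03021538] [0.56510324 0.04159993 0.03973857]
scene blue [ 0.57101523 -0.05898863  0.04928661] [ 0.56274336 -0.08607876  0.02001223] [ 0.60730028 -0.00307977  0.07013198]
plate ((590.3876342773438, -23.052345275878906), (104.56541442871094, 188.02061462402344), 6.802089691162109)
side lid 111 zmax [0.08531368 0.09134055 0.09238749]
  top [ 0.60845005 -0.03261205  0.08927367] [ 0.58225369 -0.05168407  0.08621028] [
[... 166 characters left out ...]
22932434082)Traceback (most recent call last):
  File "<stdin>", line 15, in <module>
    return _quantile_unchecked(
        a, q, axis, out, overwrite_input, method, keepdims, weights)
    return _ureduce(a,
                    func=_quantile_ureduce_func,
    ...<5 lines>...
                    overwrite_input=overwrite_input,
                    method=method)
    r = func(a, **kwargs)
    result = _quantile(arr,
                       quantiles=q,
    ...<2 lines>...
                       out=out,
                       weights=wgt)
    slices_having_nans = np.isnan(arr[-1, ...])
                                  ~~~^^^^^^^^^
IndexError: index -1 is out of bounds for axis 0 with size 0
```

```bash
python3 -m jog '[[-46,-48.3,2,-0.4],[-46,-48.3,2,-0.4],[-46,-48.3,2,-0.4],[-46,-48.3,2,-0.4],[-46,-48.3,2,-0.4],[-46,-48.3,2,-0.4],[-46,-48.3,2,-0.4],[-46,-48.3,2,-0.4],[-46,-48.3,2,-0.4],[-46,-48.3,2,-0.4],[-46,-48.3,2,-0.4],[-46,-48.3,2,-0.4],[-46,-48.3,2,-0.4],[-46,-48.3,2,-0.4],[-46,-48.3,2,-0.4],[-46,-48.3,2,-0.4],[-46,-48.3,2,-0.4],[-46,-48.3,2,-0.4],[-46,-48.3,2,-0.4],[-46,-48.3,2,-0.4]]' -1 40
python3 - <<'E'
from h import *
o=bot.get_obs();print(o["q"],o["eef_pos"],o["tool_rot"])
p,P=cloud("wrist");np.savez("wrist.npz",p=p,P=P);cv2.imwrite("pics/w0.png",p[...,::-1])
E
```

```text
t: 1.77
eef_pos: [0.4963, 0.0411, 0.211]
tool_rot: [-0.0, -0.043, 0.999, 0.0]
contact_force: [0.1, 0.3, 0.7]
gripper_width: 1.001
grasp_force: 0.0
[-0.45316174  0.20884286  0.28296993  2.00775735 -0.07273937  0.93502602
  1.52448336] [0.49626432 0.04114585 0.21104819] [-3.79460166e-04 -4.32027052e-02  9.99066225e-01  2.46306755e-04]
```

View pics/w0.png

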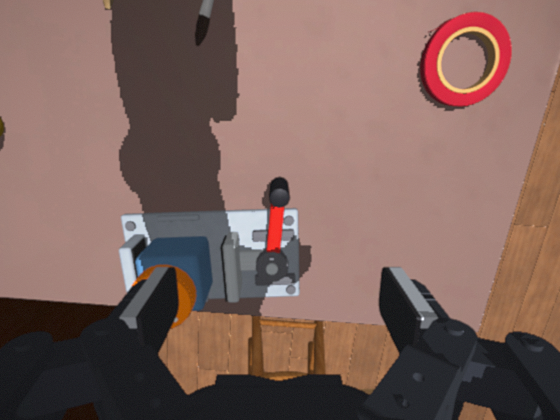

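The wrist picture shows the knob top at (279,195), the pivot at (271,267), the plate from (122,212) to (299,297), and the lid at (165,295), partly hidden by a finger. The tape is clear of the work.

```bash
python3 - <<'E'
from h import *
z=np.load("wrist.npz");p=z["p"].astype(int);P=z["P"];v,u=np.mgrid[:420,:560]
def c(n,m):
    Y=P[m];print(n,len(Y),Y.mean(0).round(4),Y.min(0).round(4),Y.max(0).round(4),np.round(cv2.minAreaRect(Y[:,:2].astype(np.float32)*1000)[0],1))
box=lambda a,b,d,e:(u>=a)&(u<d)&(v>=b)&(v<e)
Z=P[...,2]
c("knob",box(262,172,296,212)&(Z>.074)&(Z<.084))
c("pivot",box(250,245,292,286)&(Z>.03))
c("lid",box(130,255,200,335)&(Z>.088)&(Z<.1)&(p[...,0]>120)&(p[...,2]<80))
c("jartop",box(135,230,215,300)&(Z>.05)&(Z<.09)&(p[...,2]>p[...,0]+20))
m=box(110,200,310,305)&(Z>.006)&(Z<.014);c("plate",m);r=cv2.minAreaRect(P[m][:,:2].astype(np.float32)*1000);print(r)
E
```

```text
knob 342 [0.4971 0.0428 0.0777] [0.4892 0.0343 0.0741] [0.5061 0.0513 0.0801] [497.7  42.7]
pivot 913 [0.5791 0.0428 0.0371] [0.5585 0.0264 0.0302] [0.5989 0.0595 0.0427] [579.7  41.5]
lid 613 [ 0.5924 -0.0356  0.0927] [ 0.5686 -0.0745  0.088 ] [ 0.6211 -0.0243  0.0952] [589.3 -44.7]
jartop 1465 [ 0.5755 -0.0458  0.0617] [ 0.563  -0.0901  0.05  ] [ 0.6157 -0.0198  0.0678] [583.5 -49.3]
plate 6000 [ 0.5727 -0.0092  0.0097] [ 0.5283 -0.1197  0.006 ] [0.6426 0.0771 0.014 ] [590.2 -21.5]
((590.2438354492188, -21.45580291748047), (104.27919006347656, 187.6993408203125), 6.89716100692749)
```

```bash
python3 -m jog '[[-0.15,0.15,4,0],[-0.15,0.15,8,0],[-0.15,0.15,12,0],[-0.15,0.15,15,0],[-0.15,0.15,16.1,0],[-0.15,0.15,16.1,0]]'
python3 -m jog '[[0,0,0,0],[0,0,0,0],[0,0,0,0],[0,0,0,0],[0,0,0,0],[0,0,0,0],[0,0,0,0],[0,0,0,0]]' 1 40
python3 - <<'E'
from h import *
z=np.load("wrist.npz");p=z["p"].astype(int);P=z["P"];v,u=np.mgrid[:420,:560]
m=(u>260)&(u<290)&(v>205)&(v<255)&(p[...,0]>140)&(p[...,1]<70)
Y=P[m][:,:2];print(len(Y),Y.min(0),Y.max(0),cv2.fitLine(Y.astype(np.float32),cv2.DIST_L2,0,.001,.001).ravel())
E
```

```text
t: 2.32
eef_pos: [0.4961, 0.0421, 0.0482]
tool_rot: [-0.003, -0.043, 0.999, -0.0]
contact_force: [-0.0, 0.9, -0.2]
gripper_width: 1.001
grasp_force: 0.0
t: 2.98
eef_pos: [0.4988, 0.0415, 0.0513]
tool_rot: [0.001, -0.042, 0.999, 0.0]
contact_force: [-1.7, 0.5, 7.9]
gripper_width: 0.196
grasp_force: 38.8
570 [nan nan] [nan nan] [nan nan nan nan]
```

```bash
python3 - <<'E'
from h import *
z=np.load("wrist.npz");p=z["p"].astype(int);P=z["P"];v,u=np.mgrid[:420,:560]
m=(u>260)&(u<290)&(v>205)&(v<255)&(p[...,0]>140)&(p[...,1]<70)&np.isfinite(P[...,0])
Y=P[m][:,:2];f=cv2.fitLine(Y.astype(np.float32),cv2.DIST_L2,0,.001,.001).ravel();print(f)
k=np.array([.4980,.0425]);d=f[:2]*np.sign(f[0]);piv=k+.085*d;print("piv",piv)
yaw=np.radians(6.9);a0=np.arctan2(*(k-piv)[::-1])%(2*np.pi);print("lever0",np.pi+yaw-a0)
R=np.array([[-.996,-.086],[-.086,.996]])
for t in np.linspace(0,1,14)[1:]:
    a=a0+t*((np.pi+yaw-1.54)-a0);q=piv+.085*np.array([np.cos(a),np.sin(a)])-k
    print((R@q*100).round(2),round(a0-a,2))
E
```

```text
[ 0.99968845 -0.02495915  0.54120976  0.04229311]
piv [0.58297352 0.04037847]
lever0 0.14538946202569392
[-0.15  0.9 ] 0.11
[-0.39  1.78] 0.21
[-0.73  2.62] 0.32
[-1.16  3.43] 0.43
[-1.67  4.18] 0.54
[-2.26  4.88] 0.64
[-2.91  5.51] 0.75
[-3.64  6.06] 0.86
[-4.41  6.54] 0.97
[-5.24  6.93] 1.07
[-6.1   7.23] 1.18
[-6.99  7.43] 1.29
[-7.89  7.54] 1.39
```

```bash
python3 -m jog '[[0,0,-0.2,0],[-0.15,0.9,-0.2,0.11],[-0.39,1.78,-0.2,0.21],[-0.73,2.62,-0.2,0.32],[-1.16,3.43,-0.2,0.43],[-1.67,4.18,-0.2,0.54],[-2.26,4.88,-0.2,0.64],[-2.26,4.88,-0.2,0.64]]'
```

```text
t: 3.65
eef_pos: [0.516, 0.0934, 0.0516]
tool_rot: [-0.001, 0.275, 0.961, -0.0]
contact_force: [-1.2, 3.0, -6.8]
gripper_width: 0.193
grasp_force: 43.1
```

```bash
python3 -m jog '[[-0.15,0.89,0,0.11],[-0.4,1.77,0,0.22],[-0.73,2.62,0,0.33],[-1.17,3.42,0,0.43],[-1.68,4.18,0,0.54],[-2.27,4.87,0,0.65],[-2.93,5.49,0,0.75],[-2.93,5.49,0,0.75],[-2.93,5.49,0,0.75]]'
```

```text
t: 4.4
eef_pos: [0.5676, 0.1259, 0.0515]
tool_rot: [-0.003, 0.605, 0.796, -0.001]
contact_force: [-7.0, 6.9, 1.0]
gripper_width: 0.194
grasp_force: 43.9
```

```bash
python3 -m jog '[[0,0.4,0,0],[0,0.4,0,0],[0,0.8,0,0],[0,0.8,0,0],[0,0.8,0,0]]'; python3 - <<'E'
from h import *
p,P=cloud("side");cv2.imwrite("pics/s1.png",cv2.resize(p[190:300,170:320,::-1],None,fx=5,fy=5))
E
```

```text
t: 4.82
eef_pos: [0.5682, 0.1261, 0.051]
tool_rot: [-0.009, 0.606, 0.796, -0.005]
contact_force: [-26.9, 4.5, 20.5]
gripper_width: 0.196
grasp_force: 47.1
```

View pics/s1.png

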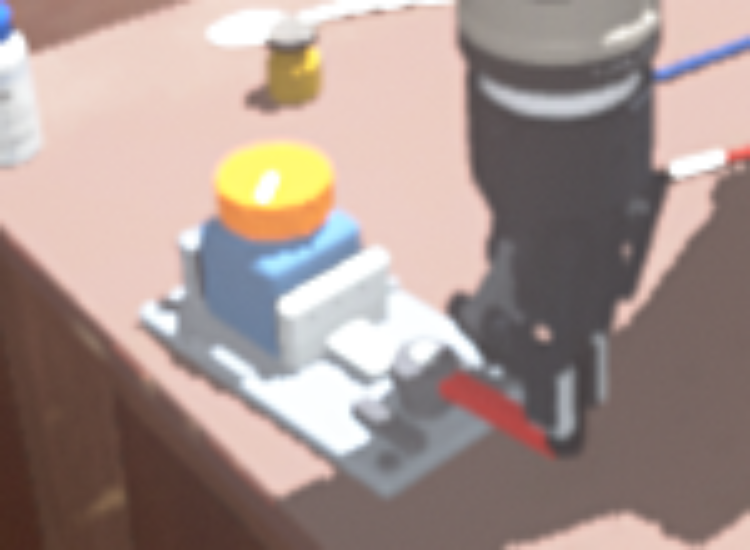

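The lever is at a firm stop (27 N, no movement), and the sliding jaw is against the jar. I'll release the knob and rise.

```bash
python3 -m jog '[[0,-0.8,0,0],[0,-0.8,0,0],[0,-0.8,0,0]]' && python3 -m jog '[[0,0,0,0],[0,0,0,0],[0,0,0,0],[0,0,0,0],[0,0,0,0],[0,0,-4,0],[0,0,-8,0],[0,0,-12,0],[0,0,-14,0],[0,0,-14,0]]' -1 
python3 -m jog '[[-4,-4,-14,0],[-4,-4,-14,0],[-4,-4,-14,0]]'
python3 - <<'E'
from h import *
o=bot.get_obs();print(o["q"],o["eef_pos"])
p,P=cloud("wrist");np.savez("wrist.npz",p=p,P=P);cv2.imwrite("pics/w1.png",p[...,::-1])
p,P=cloud("scene");np.savez("scene1.npz",p=p,P=P)
E
```

```text
t: 5.12
eef_pos: [0.5667, 0.1256, 0.0514]
tool_rot: [-0.004, 0.605, 0.796, -0.001]
contact_force: [-7.1, 6.7, -0.2]
gripper_width: 0.193
grasp_force: 44.0
t: 5.95
eef_pos: [0.5738, 0.1228, 0.1975]
tool_rot: [0.002, 0.608, 0.794, 0.004]
contact_force: [0.8, -0.1, -0.7]
gripper_width: 1.001
grasp_force: 0.0
t: 6.2
eef_pos: [0.5462, 0.0815, 0.3084]
tool_rot: [-0.0, 0.607, 0.794, -0.001]
contact_force: [0.9, 0.6, 0.7]
gripper_width: 1.0
grasp_force: 0.0
[-0.94200323  0.26158544  0.8374977   1.79461616 -0.20786342  1.17979038
  0.22425786] [0.54623155 0.08153585 0.30840086]
```

View pics/w1.png

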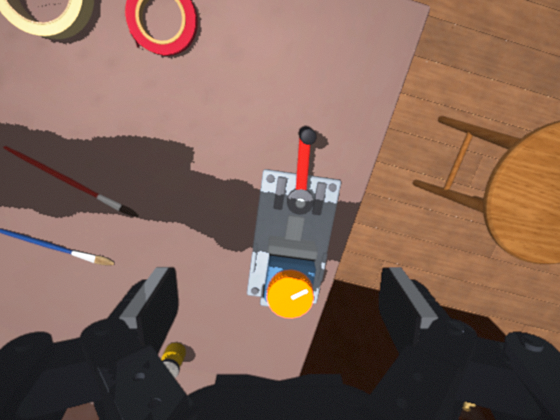

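The wrist picture shows the lever along the clamp's +y, its knob at (307,135). The lid is at (290,295), and the jar sits between the jaws.

```bash
python3 - <<'E'
from h import *
z=np.load("wrist.npz");p=z["p"].astype(int);P=z["P"];v,u=np.mgrid[:420,:560];Z=P[...,2]
box=lambda a,b,d,e:(u>=a)&(u<d)&(v>=b)&(v<e)
def rect(m):return cv2.minAreaRect(P[m][:,:2].astype(np.float32)*1000)
m=box(262,265,318,322)&(Z>.087)&(Z<.1);print("lid",m.sum(),P[m].mean(0),np.median(Z[m]),rect(m),cv2.minEnclosingCircle(P[m][:,:2].astype(np.float32)*1000))
m=box(298,124,318,146)&(Z>.07)&(Z<.085);print("knob",P[m].mean(0))
z=np.load("scene1.npz");p=z["p"].astype(int);P=z["P"];Z=P[...,2]
m=box(312,175,350,212)&(Z>.088)&(Z<.1)
print("scene lid",m.sum(),rect(m),np.median(Z[m]),P[m].mean(0),cv2.minEnclosingCircle(P[m][:,:2].astype(np.float32)*1000))
E
```

```text
lid 1589 [ 0.59659696 -0.05580738  0.09315168] 0.09337034017342077 ((596.7821044921875, -57.33933639526367), (54.350128173828125, 54.596153259277344), 86.91999816894531) ((596.9280395507812, -57.348209381103516), 28.074386596679688)
knob [0.56527362 0.12644155 0.07758821]
scene lid 317 ((596.6488037109375, -59.70832824707031), (55.04201889038086, 53.687278747558594), 26.64386749267578) 0.09471353575186481 [ 0.5948621  -0.06088737  0.09439798] ((596.553466796875, -59.262386322021484), 28.819530487060547)
```

```bash
python3 -m jog '[[-14.8,1.2,10,1.9],[-14.8,1.2,10,1.9],[-14.8,1.2,16.8,1.9],[-14.8,1.2,16.8,1.9],[-14.8,1.2,16.8,1.9],[-14.8,1.2,16.8,1.9],[-14.8,1.2,16.8,1.9],[-14.8,1.2,16.8,1.9],[-14.8,1.2,16.8,1.9],[-14.8,1.2,16.8,1.9],[-14.8,1.2,16.8,1.9],[-14.8,1.2,16.8,1.9],[-14.8,1.2,16.8,1.9],[-14.8,1.2,16.8,1.9],[-14.8,1.2,16.8,1.9],[-14.8,1.2,16.8,1.9],[-14.8,1.2,16.8,1.9],[-14.8,1.2,16.8,1.9]]' -1 40
python3 - <<'E'
from h import *
o=bot.get_obs();print(o["q"]);from scipy.spatial.transform import Rotation as R
r=R.from_quat(o["tool_rot"],scalar_first=True).as_matrix();print(r.round(3))
d=np.array([.5967,-.0580,.073])-o["eef_pos"];print("tool cm",(r.T@d*100).round(2))
E
```

```text
t: 7.8
eef_pos: [0.5973, -0.0575, 0.1395]
tool_rot: [0.0, 1.0, -0.031, -0.0]
contact_force: [-0.2, -0.5, 0.8]
gripper_width: 1.001
grasp_force: 0.0
[-0.76609311  0.77297569  1.15219709  1.87189713 -0.81536318  1.06657689
 -0.90867878]
[[ 0.998 -0.061 -0.001]
 [-0.061 -0.998 -0.001]
 [-0.001  0.001 -1.   ]]
tool cm [-0.05  0.05  6.65]
```

```bash
python3 -m jog '[[-0.05,0.05,3,0],[-0.05,0.05,5,0],[-0.05,0.05,6.6,0],[-0.05,0.05,6.6,0],[-0.05,0.05,6.6,0]]'
python3 -m jog '[[0,0,0,0],[0,0,0,0],[0,0,0,0],[0,0,0,0],[0,0,0,0],[0,0,0,0]]' 1 40
```

```text
t: 8.22
eef_pos: [0.5967, -0.058, 0.0739]
tool_rot: [-0.0, 0.999, -0.032, -0.001]
contact_force: [1.1, -0.1, 0.4]
gripper_width: 0.997
grasp_force: 0.0
t: 8.72
eef_pos: [0.5979, -0.059, 0.0758]
tool_rot: [0.001, 0.999, -0.032, 0.001]
contact_force: [-0.6, -1.2, 5.8]
gripper_width: 0.632
grasp_force: 41.0
```

```bash
python3 -m jog '[[0,0,-0.1,-0.1],[0,0,-0.12,-0.2],[0,0,-0.14,-0.3],[0,0,-0.16,-0.4],[0,0,-0.18,-0.5],[0,0,-0.2,-0.6],[0,0,-0.2,-0.6],[0,0,-0.2,-0.6]]'
python3 - <<'E'
from h import *
o=bot.get_obs();print(o["q"],o["torque"])
p,P=cloud("scene");cv2.imwrite("pics/u1.png",cv2.resize(p[160:250,250:380,::-1],None,fx=5,fy=5))
E
```

```text
t: 9.38
eef_pos: [0.5976, -0.0585, 0.0771]
tool_rot: [0.0, 0.965, 0.263, 0.001]
contact_force: [0.5, -2.2, 2.3]
gripper_width: 0.623
grasp_force: 43.6
[-0.64811674  0.75227121  0.92890682  1.904827   -0.77871636  0.89293837
 -0.35900249] [-0.51583947 -0.07900196  0.24583723]
```

View pics/u1.png

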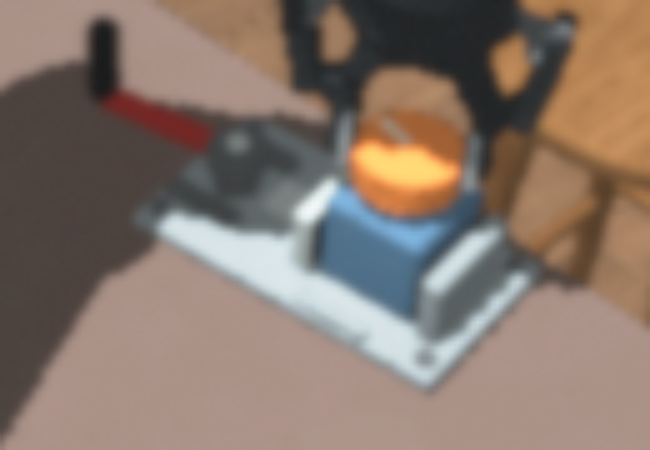

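The fingers hold the lid across its flanks, its white mark has turned, and the jar stays square between the jaws. I'll go on unscrewing.

```bash
python3 -m jog '[[0,0,-0.02,-0.1],[0,0,-0.04,-0.2],[0,0,-0.06,-0.3],[0,0,-0.08,-0.4],[0,0,-0.1,-0.5],[0,0,-0.12,-0.6],[0,0,-0.14,-0.7],[0,0,-0.16,-0.8],[0,0,-0.18,-0.9],[0,0,-0.2,-1.0],[0,0,-0.22,-1.1],[0,0,-0.24,-1.2],[0,0,-0.26,-1.3],[0,0,-0.28,-1.4],[0,0,-0.3,-1.5],[0,0,-0.3,-1.5]]'
python3 - <<'E'
from h import *
o=bot.get_obs();print(o["q"],o["torque"])
E
```

```text
t: 10.77
eef_pos: [0.5978, -0.0584, 0.0799]
tool_rot: [0.001, 0.525, 0.851, 0.0]
contact_force: [0.1, -2.3, 2.9]
gripper_width: 0.623
grasp_force: 43.8
[-0.41254095  0.59796742  0.55212219  1.88878727 -0.4358708   0.77442449
  0.84479492] [-0.29089799 -0.3087853   0.30010037]
```

```bash
python3 -m jog '[[0,0,-0.02,-0.1],[0,0,-0.04,-0.2],[0,0,-0.06,-0.3],[0,0,-0.08,-0.4],[0,0,-0.1,-0.5],[0,0,-0.12,-0.6],[0,0,-0.14,-0.7],[0,0,-0.16,-0.8],[0,0,-0.16,-0.8],[0,0,-0.16,-0.8]]'
python3 - <<'E'
from h import *
o=bot.get_obs();print(o["q"],o["torque"])
p,P=cloud("scene");cv2.imwrite("pics/u2.png",cv2.resize(p[160:250,250:380,::-1],None,fx=5,fy=5))
E
```

```text
t: 11.6
eef_pos: [0.5974, -0.0582, 0.0808]
tool_rot: [0.0, 0.155, 0.988, -0.0]
contact_force: [2.3, -2.9, -0.7]
gripper_width: 0.624
grasp_force: 43.7
[-0.26418228  0.55554279  0.34360926  1.87848162 -0.26300418  0.75101082
  1.48368786] [-0.528849   -0.53045284 -0.07926991]
```

View pics/u2.png

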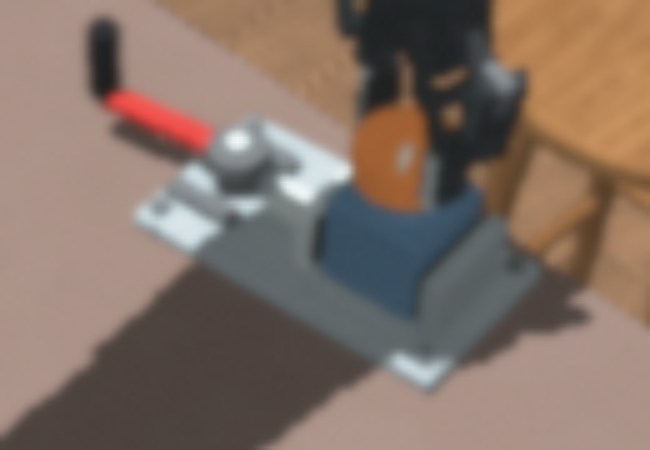

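The mark has moved on round and the turning moment has gone (−0.08 N m), so the thread has let go. I'll lift slowly and check first.

```bash
python3 -m jog '[[0,0,-0.1,0],[0,0,-0.2,0],[0,0,-0.3,0],[0,0,-0.4,0],[0,0,-0.4,0]]'
```

```text
t: 12.07
eef_pos: [0.5962, -0.057, 0.0847]
tool_rot: [-0.001, 0.152, 0.988, 0.0]
contact_force: [0.4, -0.3, -0.5]
gripper_width: 0.624
grasp_force: 43.8
```

No pull is felt, so the lid is free. I'll lift it to about 2 cm above the rim.

```bash
python3 -m jog '[[0,0,-0.4,0],[0,0,-0.8,0],[0,0,-1.2,0],[0,0,-1.6,0],[0,0,-2.0,0],[0,0,-2.4,0],[0,0,-2.5,0],[0,0,-2.5,0],[0,0,-2.5,0]]'
python3 - <<'E'
from h import *
p,P=cloud("side");np.savez("side2.npz",p=p,P=P);cv2.imwrite("pics/s2.png",cv2.resize(p[190:300,170:320,::-1],None,fx=5,fy=5))
v,u=np.mgrid[:420,:560];Z=P[...,2];q=p.astype(int)
m=(u>205)&(u<250)&(v>200)&(v<250)&(q[...,0]-q[...,2]>70)&(q[...,1]>40)&(Z>.06)&(Z<.16)&(q[...,0]>q[...,1]+30)
print(m.sum(),P[m].min(0),P[m].max(0),P[m].mean(0),np.percentile(Z[m],[2,98]))
E
```

```text
t: 12.82
eef_pos: [0.597, -0.0578, 0.1098]
tool_rot: [-0.0, 0.152, 0.988, 0.0]
contact_force: [-0.9, -0.1, -0.6]
gripper_width: 0.623
grasp_force: 43.8
191 [ 0.57016262 -0.08503206  0.10747334] [ 0.6238294  -0.02282833  0.15973522] [ 0.60655772 -0.05128037  0.12221444] [0.10942538 0.12880041]
```

View pics/s2.png

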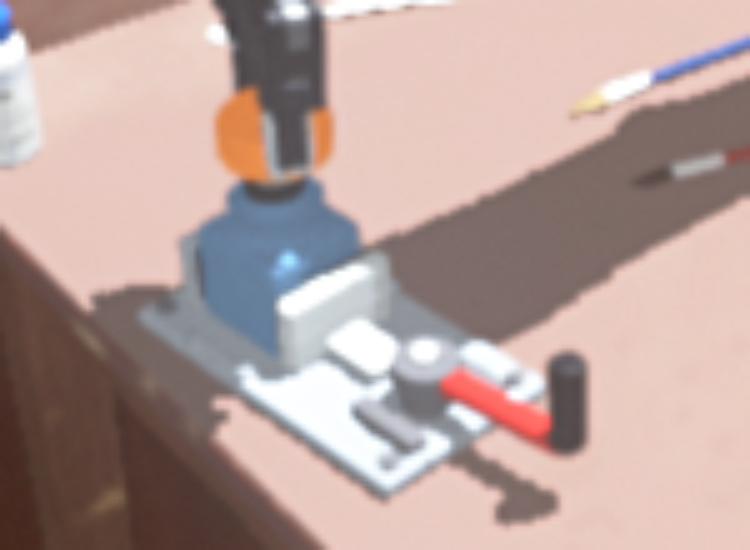

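The lid is held level with its underside at about 0.108 m, some 21 mm above the rim. It is clear of the seal ring, and the jar stands upright in the closed clamp.

```bash
python3 -c "
from station import bot
print(bot.hand_in())"
```

```text
the job is handed in; nothing more can be done
None
```

I handed the job in at about 13 s of the 61 s limit: clamp lever closed to its stop, lid unscrewed and held level about 21 mm above the mouth of the upright jar, other objects not touched; the hand-in gave no verdict.

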